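# Ready the cast lever over its assembly fixture

### The job

Pull the fixture's sprung black knob straight out to its stop and leave it out, so that the plunger clears the seat. Then pick up the cast lever by its balance point, without letting it touch the fixture, and finish holding it still and level, its underside about 4 cm above the top of the fixture's pin, with its hub bore over the pin and its small end over the fork, ready to be lowered on: do not put it down or let go. Leave the other things on the bench where they are.

Things in the scene. Friction and masses are not known exactly. Their poses are not given: they have to be found in the camera images.
- plunger (a joint): travel of the plunger's knob in m: 0 home (nose against the pin), 0.025 fully out at its stop. Pulls horizontally away from the pin, along the fixture's -x. A light spring (50 N/m) draws it home but a 4 N friction brake holds it wherever it is left; pulling takes about 4 to 6 N.
- knob (a point): centre of the plunger's knob (moves with it): a waisted black cylinder, 25 mm diameter, 26 mm long, axis horizontal along x, 36 mm above the bench. x points from knob to pin, so pull along -x. When home, a gland nut begins 2 mm beyond the knob's inner face, and 5 mm further the housing, 36 mm wide and 50 mm high. Only the bench lies below and beside the knob.
- pin_top (a point): centre of the top of the fixture's upright steel pin (17 mm diameter), 48 mm above the bench. x points along the fixture to the fork, away from the knob; z up. The fixture: a grey base plate 240 x 70 x 14 mm fixed to the bench, with, from its knob end, plunger housing, pin, fork. The knob's centre when home lies 86 mm from the pin's axis.
- fork (a point): middle between the fork's two upright cheeks (gap 29 mm) at the height of their tops, 44 mm above the bench, 150 mm from the pin's axis along the fixture's x.
- lever_mid (a point): half-way along the lever, half-way up its arm, 24 mm above the bench. Dark cast metal, 183 mm long, 0.5 kg: heavy hub (43 mm diameter, 44 mm high, 20 mm bore), straight arm 20 mm wide, 20 mm high, small end (22 mm diameter, 34 mm high). x points from hub to small end, z up. It balances on its arm 26 mm from here TOWARDS THE HUB (-x), 44 mm from the hub axis; bare arm 20 mm either way from there.
- lever_bore (a point): centre of the hub's bore at its underside, 70 mm from lever_mid towards -x, 24 mm below it.
- lever_eye (a point): centre of the underside of the lever's small end, 80 mm from lever_mid towards +x, 24 mm below it.
- lever: the whole lever; origin at its underside, 8 mm from lever_mid towards the hub.
- fixture: the whole fixture, plunger included; origin on the bench, 30 mm from the pin's axis towards the fork.
- wax_tin: bystander: round flat tin, 67 mm diameter, 24 mm high; origin at its underside.
- oak_wedge: bystander: pale oak wedge 26 x 80 x 18 mm; origin at its underside.

How it is judged:
On the way, in this order (a step that is already met when the one before it is completed fails the run):
1. the knob is out at its stop, while the lever still lies on the bench (value of joint plunger above 0.0225 m and height (world z) of lever_mid below 0.035 m), for 0.2 s.
2. the lever is lifted clear of the bench by its balance point, level (height (world z) of lever_mid above 0.06 m and angle between lever_mid's own z axis and vertical below 0.08 rad and x of the grasp point in the frame of lever_mid between -0.041 and -0.011 m and contact force between the fingers and lever above 1 N), for 0.2 s.
At the end, for the whole second after the job is handed in: Knob still out (over 21 mm); fingers hold the lever within 15 mm of its balance point, still, level within 0.08 rad, bore within 15 mm of over the pin, small end within 25 mm of over the fork, hub underside 20 to 70 mm above the pin top, clear of the fixture (value of joint plunger above 0.021 m and angle between lever_mid's own z axis and vertical below 0.08 rad and x of the grasp point in the frame of lever_mid between -0.041 and -0.011 m and contact force between the fingers and lever above 1 N and z of lever_bore in the frame of pin_top between 0.02 and 0.07 m and horizontal distance between lever_bore and pin_top below 0.015 m and horizontal distance between lever_eye and fork below 0.025 m and contact force between lever and fixture below 0.3 N and linear speed of lever below 0.03 m/s); the arm keeps its last pose, push and grip.
It fails at once if the lever strikes or rests on the fixture (contact force between lever and fixture above 2 N).
It fails at once if a bystander is moved more than 30 mm (distance of any of wax_tin, oak_wedge from where it was at the start of the episode above 0.03 m).
It also fails if it takes over 46 s, if anything falls off the work surface, if the arm or the gripper's body presses on something with over 40 N, if the wrist force passes 120 N, or if a joint passes its speed limit or range.

### The arm

A 6-joint arm with a two-finger parallel gripper is mounted at the origin on a cart in front of the work surface, level with it; the furniture and walls round the work are solid. World frame = base frame: x ahead of the robot, y to its left, z up, the work surface at z = 0. Lengths are in m, angles in rad, forces in N, time in s.
With the tool pointing down it reaches from about 0.425 to 0.95 m from the base axis. Payload 3.5 kg.
Tool frame: the origin (TCP) lies at the very end of the fingers, on their centre line; the grasp point (between the pads) lies ctrl.tcp_to_grasp behind it (ctrl.tcp_to_grasp is the distance from the TCP to the grasp point, in m); z points along the fingers, y is the line along which they close (so a half turn about z gives the same grasp; the last joint's range is limited). The gripper opens to 85 mm and grips with 20 to 120 N. Pads are 22 mm wide; open, the fingers measure 114 mm over their backs; the gripper's body (76 mm by 85 mm) begins 54 mm behind the grasp point. The pads swing forward as they close: fully open they stand 13 mm farther back than shut.
Start: joints at [-1.431, 0.286, 1.577, -0, 1.279, -0.15], TCP at [0.193, -0.647, 0.231] pointing down, gripper open.
Joint ranges: [-2.77, 2.77], [-0.9, 2.22], [0.21, 2.48], [-1.53, 4.67], [0.24, 2.81], [-2.84, 2.84]. Speed limits (rad/s): [2.79, 2.79, 3.14, 3.14, 3.14, 3.14].

### API

Orientations are given as a unit quaternion [x, y, z, w].
In Python, from plant import ctrl gives the robot as it stands.
- The arm moves only by the shell command python3 -m inch 'ROWS' [FORCE]. ROWS is JSON, a list of rows, each an object with "slide": the shift along the tool's x, y, z in cm, a list of three; "turn": the turn about the tool's z in rad; "grip": the finger opening in cm, from 0 to 8.54. A call has 1 to 20 rows; each row is the pose to reach, as a shift and turn from the pose commanded when the call began, along the tool's axes at that moment; what a row does not reach only later rows make up. A row lasts 1/10 s, in which the tool goes at most 50 mm and 8.59 degrees, less where a joint would pass 70% of its speed; a pose out of reach is approached as far as the arm can. A call with a gripper value outside its range is refused whole. The fingers move at their own pace and stop on an object; FORCE is the grip in N (left out, the last holds). Time passes only in rows, so rows that repeat a pose let the fingers close. It gives the time, the measured TCP pose, the force, the opening and the grip force at its end, in the units of the state.
- ctrl.get_state(): the state, without advancing time (a new reading comes with each control period).
- ctrl.read_camera(name): name is "side" or "top"; returns (picture, depth): 480x640x3 uint8, red, green, blue; 480x640 float32, m along the optical axis (not along the pixel's ray), 0 where there is no reading.
- ctrl.camera_info(name): a dict with "K" (3x3 intrinsics, pixels), "D" ([k1, k2, p1, p2, k3] as OpenCV has them; the pictures are not rectified), "camera_from_world" (4x4, takes a point from world to camera coordinates). Camera axes: x right, y down, z forward; pixel columns grow to the right and rows downward; lengths in m; the calibration is good to about 2 mm. A picture is of the moment at which its call begins. camera_info takes no time and is no camera call.
- ctrl.sign_off(): hands the job in; it is judged then, once.
The state is a dict: "time": time; "qpos": joint angles; "dq": joint speeds; "joint_efforts": joint torques, N m; "eef_pos": TCP position; "tcp_rot": TCP orientation; "contact_force": force on the tool from outside, world axes, zero at the start; "wrist_torque": the same for the moment, N m; "opening": opening from 0.0 (shut) to 1.0 (fully open); "finger_force": force on a finger pad.
Only numpy, scipy, OpenCV 4.12 (cv2) and the standard library are available. Lean on these libraries where they do the work, as an engineer would, in place of code of your own. Each camera call takes 0.05 s, during which the arm holds its last target. There are 200 camera calls.

## Working session

There is one attempt and no reset: what is moved stays moved. The work goes in short steps, Python scripts to look and compute and a shell command to move; the robot and the scene stay as the last step left them, time stands still between calls to the robot, and variables do not carry over. Pictures are saved under pics/ and viewed, at most 10 in all, crops included, and the job is handed in when it is done.

```bash
mkdir -p pics; ls
cat > h.py <<'E'
import numpy as np, cv2
from plant import ctrl
from scipy.spatial.transform import Rotation as R
def snap(n,f):
    p,d=ctrl.read_camera(n); cv2.imwrite(f'pics/{f}.png',cv2.cvtColor(p,cv2.COLOR_RGB2BGR)); np.save(f'pics/{f}.npy',d); return p,d
def ray(n,uv):
    i=ctrl.camera_info(n);T=np.array(i['camera_from_world']);K=np.array(i['K'],float);D=np.array(i['D'],float)
    u=cv2.undistortPoints(np.array(uv,float).reshape(-1,1,2),K,D).reshape(-1,2)
    r=np.c_[u,np.ones(len(u))]@T[:3,:3]; c=-T[:3,:3].T@T[:3,3]; return c,r
def atz(n,uv,z):
    c,r=ray(n,uv); z=np.broadcast_to(z,len(r)); return c+r*((z-c[2])/r[:,2])[:,None]
def atd(n,uv,d):
    c,r=ray(n,uv); return c+r*np.array([np.median(d[int(v)-1:int(v)+2,int(u)-1:int(u)+2]) for u,v in uv])[:,None]
def st():
    s=ctrl.get_state(); print('t',s['time'],'tcp',np.round(s['eef_pos'],4),'op',s['opening'],'ff',s['finger_force'],'F',np.round(s['contact_force'],1)); print(np.round(R.from_quat(s['tcp_rot']).as_matrix(),3)); print('q',np.round(s['qpos'],3)); return s
E
python3 - <<'E'
from h import *
snap('top','t0');snap('side','s0');st();print(ctrl.tcp_to_grasp)
for n in('top','side'): c,r=ray(n,[(320,240)]);print(n,c,r)
E
```

```text
pics
t 0.1 tcp [ 0.1928 -0.6463  0.23  ] op 0.9956356217875005 ff 0.0 F [ 0.3 -0.7 -0.3]
[[ 0.958  0.286 -0.   ]
 [ 0.286 -0.958  0.002]
 [ 0.    -0.002 -1.   ]]
q [-1.431  0.287  1.578 -0.     1.279 -0.15 ]
0.0187
top [0.34154352 0.21163168 1.21695004] [[ 0.17572426  0.01315896 -0.98436251]]
side [0.5760194  1.13188583 0.53383909] [[-0.01912308 -0.88765218 -0.4610635 ]]
```

View pics/t0.png

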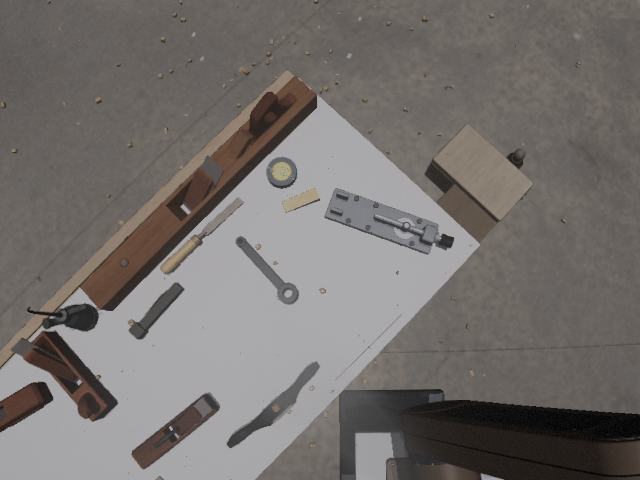

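View pics/s0.png

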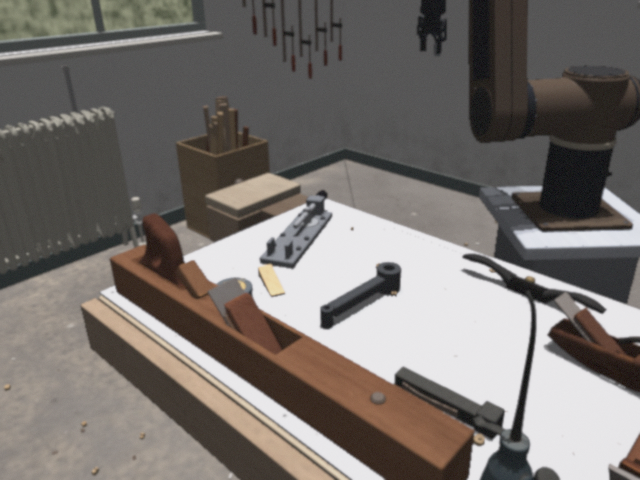

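The top view shows the knob near (446,241), the pin near (406,227), the fork near (338,203), and the lever with its hub at (288,293) and small end at (241,241). I'll enlarge that area.

Run:
```python
import cv2
i=cv2.imread('pics/t0.png'); a=i[180:260,315:465]; cv2.imwrite('pics/c1.png',cv2.resize(a,None,fx=5.3333,fy=5.3333,interpolation=cv2.INTER_CUBIC)[:, :800])
a=i[225:315,220:320]; cv2.imwrite('pics/c2.png',cv2.resize(a,None,fx=6,fy=6,interpolation=cv2.INTER_CUBIC))
```

```text
(no output)
```

View pics/c1.png

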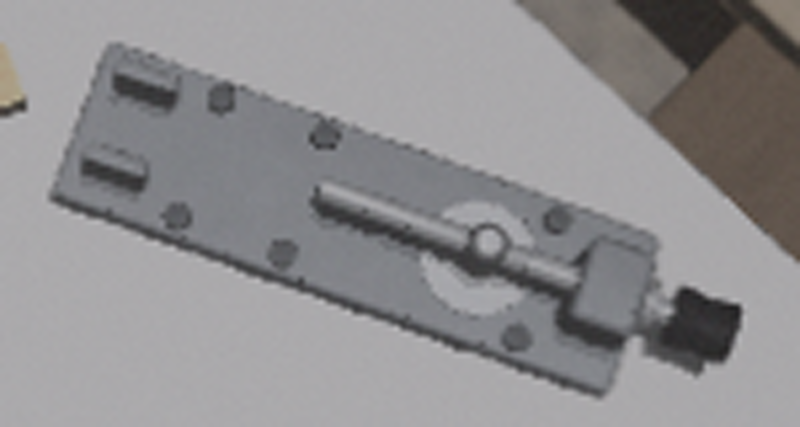

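View pics/c2.png

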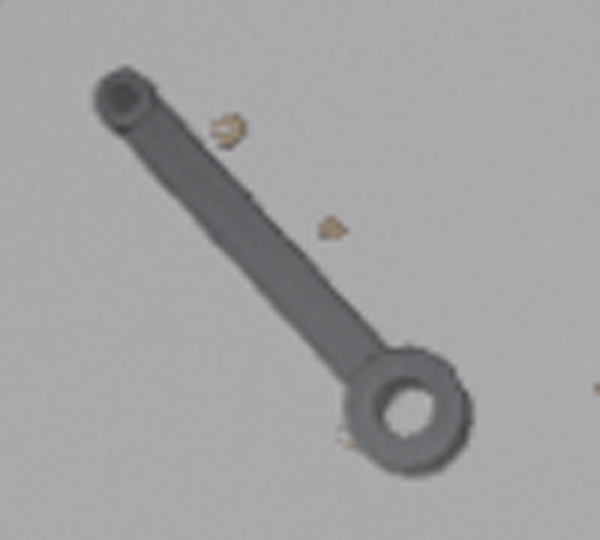

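The crops put the pin top at c1 (489,243), the knob centre at about c1 (703,325), and the fork cheek tops at about c1 (148,78) and (117,158). The lever hub's top ring is centred at c2 (408,412) and the small end's top at c2 (124,98).

Run:
```python
from h import *
d=np.load('pics/t0.npy')
c1=np.array([(489,243),(703,325),(148,78),(117,158)],float); c1=(c1+.5)/5.3333-.5+[315,180]
c2=np.array([(408,412),(124,98)],float); c2=(c2+.5)/6-.5+[220,225]
P=atz('top',np.r_[c1,c2],[.048,.045,.044,.044,.044,.034])
Q=atd('top',np.r_[c1,c2],d)
print(np.round(np.c_[P,Q],4))
pin,kn,f1,f2,hub,eye=P[:,:2]; f=(f1+f2)/2
for n,a,b in(('pinfork .150',pin,f),('knobpin .086',kn,pin),('lever .150',hub,eye),('cheeks',f1,f2)):
    v=b-a; print(n,np.linalg.norm(v),'yaw',np.degrees(np.arctan2(v[1],v[0])))
# side view check: reproject
i=ctrl.camera_info('side')
T=np.array(i['camera_from_world'])
X=np.c_[P]; 
print(np.round(cv2.projectPoints(X,cv2.Rodrigues(T[:3,:3])[0],T[:3,3],np.array(i['K'],float),np.array(i['D'],float))[0].reshape(-1,2),1))
```

```text
[[ 0.5797  0.0458  0.048   0.58    0.0456  0.0469]
 [ 0.5465 -0.0384  0.045   0.546  -0.0378  0.0478]
 [ 0.6492  0.1789  0.044   0.6497  0.1789  0.0424]
 [ 0.6166  0.1917  0.044   0.617   0.1917  0.0425]
 [ 0.4401  0.2952  0.044   0.4439  0.2985 -0.0016]
 [ 0.5527  0.3967  0.034   0.5529  0.3969  0.0328]]
pinfork .150 0.14934100642468687 yaw 69.12580367545698
knobpin .086 0.09047935044317673 yaw 68.42167036171037
lever .150 0.151603281919244 yaw 42.00214617750588
cheeks 0.03503992216682881 yaw 158.49563489952064
[[306.6 207.5]
 [321.1 193. ]
 [270.6 239. ]
 [287.6 241.6]
 [389.  266.6]
 [326.  306.9]]
```

```bash
cat >> h.py <<'E'
def go(xyz,yaw):
    s=ctrl.get_state(); M=R.from_quat(s['tcp_rot']).as_matrix(); y=np.arctan2(M[1,0],M[0,0])
    d=(np.array(xyz)-s['eef_pos'])@M*100; print('slide',np.round(d,2),'turn',round(-((yaw-y+np.pi)%(2*np.pi)-np.pi),3))
E
python3 - <<'E'
from h import *
d=np.load('pics/t0.npy')
uv=[(480,150),(500,180),(515,157),(455,190),(460,200),(500,210)]
print(np.round(atd('top',uv,d),3))
y=np.radians(68.9);e=np.array([np.cos(y),np.sin(y)]);k=np.array([.5797,.0458])-.088*e
go([*k,.12],y);go([*k,.018],y);print(k)
E
```

```text
[[ 0.755 -0.131  0.02 ]
 [ 0.686 -0.172  0.017]
 [ 0.747 -0.219 -0.005]
 [ 0.67  -0.075 -0.007]
 [ 0.648 -0.086 -0.01 ]
 [ 0.618 -0.167  0.018]]
slide [ 51.46 -48.28  11.12] turn -0.913
slide [ 51.46 -48.26  21.32] turn -0.913
[ 0.54802028 -0.03629991]
```

```bash
python3 -m inch '[{"slide":[12,-11,2],"turn":-0.2,"grip":5},{"slide":[51.5,-48.3,11],"turn":-0.913,"grip":5},{"slide":[51.5,-48.3,11],"turn":-0.913,"grip":5},{"slide":[51.5,-48.3,11],"turn":-0.913,"grip":5},{"slide":[51.5,-48.3,11],"turn":-0.913,"grip":5},{"slide":[51.5,-48.3,11],"turn":-0.913,"grip":5},{"slide":[51.5,-48.3,11],"turn":-0.913,"grip":5},{"slide":[51.5,-48.3,11],"turn":-0.913,"grip":5},{"slide":[51.5,-48.3,11],"turn":-0.913,"grip":5},{"slide":[51.5,-48.3,11],"turn":-0.913,"grip":5},{"slide":[51.5,-48.3,11],"turn":-0.913,"grip":5},{"slide":[51.5,-48.3,11],"turn":-0.913,"grip":5},{"slide":[51.5,-48.3,11],"turn":-0.913,"grip":5},{"slide":[51.5,-48.3,11],"turn":-0.913,"grip":5},{"slide":[51.5,-48.3,11],"turn":-0.913,"grip":5},{"slide":[51.5,-48.3,11],"turn":-0.913,"grip":5},{"slide":[51.5,-48.3,11],"turn":-0.913,"grip":5},{"slide":[51.5,-48.3,11],"turn":-0.913,"grip":5},{"slide":[51.5,-48.3,11],"turn":-0.913,"grip":5},{"slide":[51.5,-48.3,11],"turn":-0.913,"grip":5}]' 30
python3 - <<'E'
from h import *
st();y=np.radians(68.9);go([.548,-.0363,.018],y)
E
```

```text
time: 2.1
eef_pos: [0.5482, -0.038, 0.1217]
tcp_rot: [0.825, 0.565, 0.0, 0.0]
contact_force: [-0.2, 0.1, -0.5]
opening: 0.584
finger_force: 0.0
t 2.1 tcp [ 0.5482 -0.038   0.1217] op 0.5841134633486206 ff 0.0 F [-0.2  0.1 -0.5]
[[ 0.361  0.932  0.001]
 [ 0.932 -0.361 -0.   ]
 [-0.     0.001 -1.   ]]
q [-0.254  0.13   1.974 -0.     1.037  0.116]
slide [ 0.15 -0.09 10.37] turn -0.002
```

```bash
python3 -m inch '[{"slide":[0.1,-0.1,3],"turn":0,"grip":5},{"slide":[0.1,-0.1,6],"turn":0,"grip":5},{"slide":[0.1,-0.1,8.5],"turn":0,"grip":5},{"slide":[0.1,-0.1,9.5],"turn":0,"grip":5},{"slide":[0.1,-0.1,10.2],"turn":0,"grip":5},{"slide":[0.1,-0.1,10.2],"turn":0,"grip":5},{"slide":[0.1,-0.1,10.2],"turn":0,"grip":5}]' 30
python3 - <<'E'
from h import *
st();p,d=snap('side','s1')
a=cv2.imread('pics/s1.png')[140:260,240:400];cv2.imwrite('pics/s1c.png',cv2.resize(a,None,fx=5,fy=5,interpolation=2))
E
```

```text
time: 2.8
eef_pos: [0.5488, -0.0359, 0.0205]
tcp_rot: [0.825, 0.566, 0.001, 0.001]
contact_force: [0.5, -0.4, 0.7]
opening: 0.584
finger_force: 0.0
t 2.8 tcp [ 0.5488 -0.0359  0.0205] op 0.5844825747351134 ff 0.0 F [ 0.5 -0.4  0.7]
[[ 0.36   0.933  0.002]
 [ 0.933 -0.36  -0.001]
 [ 0.     0.002 -1.   ]]
q [-0.25   0.287  2.009  0.     0.843  0.118]
```

View pics/s1c.png

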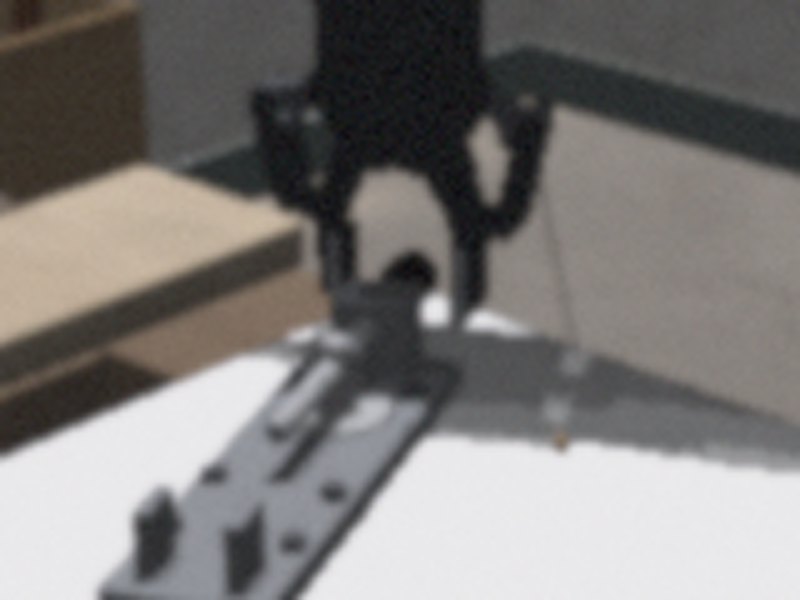

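The fingers at (340,270) and (470,280) straddle the knob at (410,272), so it's centred between them. Next I'll close and pull.

```bash
python3 -m inch '[{"slide":[0,0,0.2],"turn":0,"grip":1},{"slide":[0,0,0.2],"turn":0,"grip":1},{"slide":[0,0,0.2],"turn":0,"grip":1},{"slide":[0,0,0.2],"turn":0,"grip":1},{"slide":[0,0,0.2],"turn":0,"grip":1},{"slide":[0,0,0.2],"turn":0,"grip":1},{"slide":[0,0,0.2],"turn":0,"grip":1}]' 40
python3 -m inch '[{"slide":[-0.4,0,0],"turn":0,"grip":1},{"slide":[-0.8,0,0],"turn":0,"grip":1},{"slide":[-1.2,0,0],"turn":0,"grip":1},{"slide":[-1.6,0,0],"turn":0,"grip":1},{"slide":[-2.0,0,0],"turn":0,"grip":1}]'
```

```text
time: 3.55
eef_pos: [0.5486, -0.0357, 0.0182]
tcp_rot: [0.825, 0.566, 0.001, 0.001]
contact_force: [-0.1, 0.1, 5.1]
opening: 0.258
finger_force: 39.3
time: 4.05
eef_pos: [0.5419, -0.0534, 0.0182]
tcp_rot: [0.825, 0.565, 0.002, 0.0]
contact_force: [1.9, 4.9, 5.5]
opening: 0.261
finger_force: 39.4
```

```bash
python3 -m inch '[{"slide":[-0.3,0,0],"turn":0,"grip":1},{"slide":[-0.6,0,0],"turn":0,"grip":1},{"slide":[-0.75,0,0],"turn":0,"grip":1},{"slide":[-0.75,0,0],"turn":0,"grip":1},{"slide":[-0.75,0,0],"turn":0,"grip":1}]'
```

```text
time: 4.55
eef_pos: [0.5415, -0.0546, 0.0182]
tcp_rot: [0.826, 0.564, 0.007, -0.002]
contact_force: [11.7, 25.6, 1.4]
opening: 0.261
finger_force: 39.8
```

```bash
python3 -m inch '[{"slide":[0.5,0,0],"turn":0,"grip":1},{"slide":[0.5,0,0],"turn":0,"grip":5},{"slide":[0.5,0,0],"turn":0,"grip":5},{"slide":[0.5,0,0],"turn":0,"grip":5},{"slide":[0.5,0,0],"turn":0,"grip":5},{"slide":[0.5,0,-4],"turn":0,"grip":5},{"slide":[0.5,0,-8],"turn":0,"grip":5},{"slide":[0.5,0,-12],"turn":0,"grip":5},{"slide":[0.5,0,-12],"turn":0,"grip":5}]'
python3 - <<'E'
from h import *
st()
y=np.radians(42.);e=np.array([np.cos(y),np.sin(y)]);b=np.array([.4404,.2954])+.0445*e
print(b);go([*b,.13],y)
E
```

```text
time: 5.45
eef_pos: [0.5437, -0.0582, 0.1441]
tcp_rot: [0.825, 0.565, 0.004, 0.005]
contact_force: [0.6, -0.4, 0.5]
opening: 0.584
finger_force: 0.0
t 5.45 tcp [ 0.5437 -0.0582  0.1441] op 0.5842246180975378 ff 0.0 F [ 0.6 -0.4  0.5]
[[ 0.36   0.933  0.012]
 [ 0.933 -0.36  -0.004]
 [ 0.001  0.013 -1.   ]]
q [-0.292  0.088  1.973 -0.     1.067  0.077]
[0.47346994 0.32517631]
slide [ 33.22 -20.38   1.19] turn 0.469
```

```bash
python3 -m inch '[{"slide":[4,-2.5,0],"turn":0.06,"grip":5},{"slide":[8,-5,0],"turn":0.12,"grip":5},{"slide":[12,-7.5,0],"turn":0.18,"grip":5},{"slide":[16,-10,0],"turn":0.24,"grip":5},{"slide":[20,-12.5,0],"turn":0.3,"grip":5},{"slide":[24,-15,0],"turn":0.36,"grip":5},{"slide":[28,-17.5,0],"turn":0.42,"grip":5},{"slide":[33.2,-20.4,1],"turn":0.469,"grip":5},{"slide":[33.2,-20.4,1],"turn":0.469,"grip":5},{"slide":[33.2,-20.4,1],"turn":0.469,"grip":5},{"slide":[33.2,-20.4,1],"turn":0.469,"grip":5},{"slide":[33.2,-20.4,1],"turn":0.469,"grip":5}]'
python3 - <<'E'
from h import *
st();snap('top','t2')
i=cv2.imread('pics/t2.png'); a=i[180:260,315:465]; cv2.imwrite('pics/c3.png',cv2.resize(a,None,fx=5.3333,fy=5.3333,interpolation=cv2.INTER_CUBIC)[:, :800])
go([.4735,.3252,.006],np.radians(42))
E
```

```text
time: 6.65
eef_pos: [0.4693, 0.3251, 0.1271]
tcp_rot: [0.934, 0.358, -0.0, 0.0]
contact_force: [0.4, 1.0, 0.5]
opening: 0.588
finger_force: 0.0
t 6.65 tcp [0.4693 0.3251 0.1271] op 0.5878554061481905 ff 0.0 F [0.4 1.  0.5]
[[ 0.744  0.668 -0.   ]
 [ 0.668 -0.744 -0.001]
 [-0.001  0.    -1.   ]]
q [ 0.428  0.169  1.918 -0.     1.055  1.267]
slide [ 0.31  0.27 12.13] turn -0.001
```

View pics/c3.png

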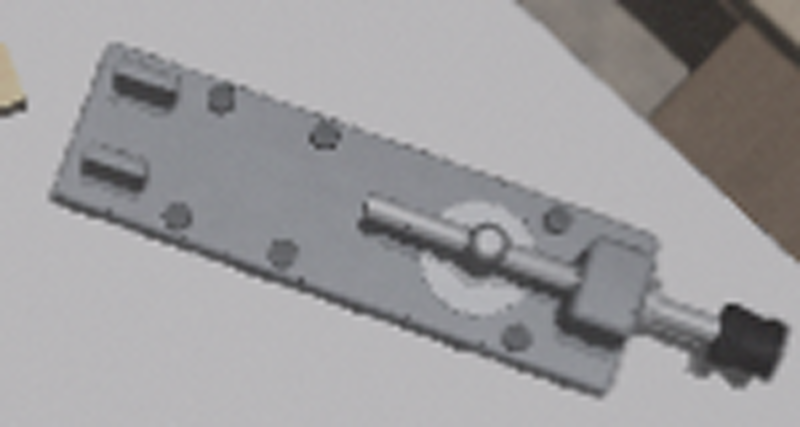

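The knob moved from c1 (703,325) to (750,342), which is 110.5 mm from the pin against an expected 111 mm. That puts it at its stop, and the 28 N force rise agrees; it had started about 5 mm out. Now I'll grasp the lever.

```bash
python3 -m inch '[{"slide":[0.3,0.1,3],"turn":0,"grip":5},{"slide":[0.3,0.1,6],"turn":0,"grip":5},{"slide":[0.3,0.1,9],"turn":0,"grip":5},{"slide":[0.3,0.1,11],"turn":0,"grip":5},{"slide":[0.3,0.1,12],"turn":0,"grip":5},{"slide":[0.3,0.1,12],"turn":0,"grip":5},{"slide":[0.3,0.1,12],"turn":0,"grip":5},{"slide":[0.3,0.1,12],"turn":0,"grip":5}]'
python3 - <<'E'
from h import *
st();go([.4735,.3252,.006],np.radians(42));p,d=snap('side','s3')
a=cv2.imread('pics/s3.png')[210:340,280:440];cv2.imwrite('pics/s3c.png',cv2.resize(a,None,fx=4.5,fy=4.5,interpolation=2))
E
```

```text
time: 7.5
eef_pos: [0.4731, 0.3283, 0.009]
tcp_rot: [0.934, 0.359, 0.002, -0.0]
contact_force: [0.7, 0.5, 0.4]
opening: 0.585
finger_force: 0.0
t 7.5 tcp [0.4731 0.3283 0.009 ] op 0.5853294402147259 ff 0.0 F [0.7 0.5 0.4]
[[ 0.743  0.669  0.003]
 [ 0.669 -0.743  0.001]
 [ 0.003  0.001 -1.   ]]
q [0.43  0.354 1.948 0.    0.837 1.268]
slide [-0.18  0.26  0.3 ] turn 0.0
```

View pics/s3c.png

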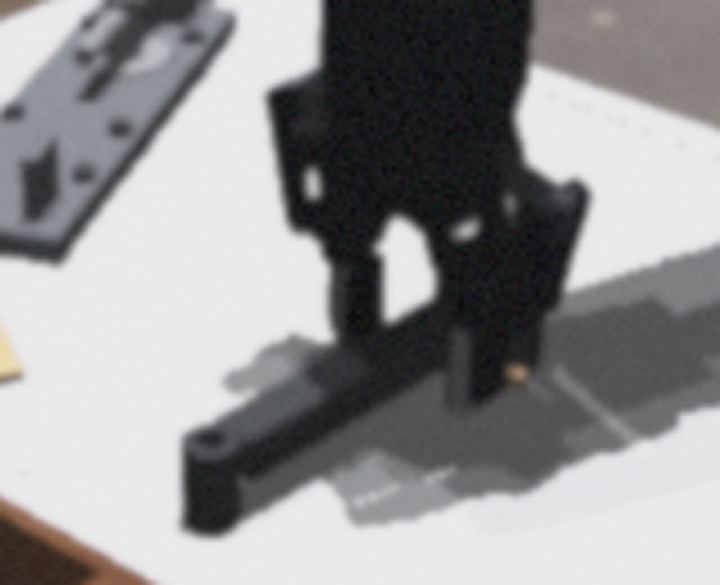

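The fingers straddle the arm at (360,300) and (480,370), nearer the hub. I'll correct by 2 mm, close, and check the grip.

```bash
python3 -m inch '[{"slide":[-0.2,0.25,0.3],"turn":0,"grip":5},{"slide":[-0.2,0.25,0.3],"turn":0,"grip":5},{"slide":[-0.2,0.25,0.3],"turn":0,"grip":1},{"slide":[-0.2,0.25,0.3],"turn":0,"grip":1},{"slide":[-0.2,0.25,0.3],"turn":0,"grip":1},{"slide":[-0.2,0.25,0.3],"turn":0,"grip":1},{"slide":[-0.2,0.25,0.3],"turn":0,"grip":1},{"slide":[-0.2,0.25,0.3],"turn":0,"grip":1},{"slide":[-0.2,0.25,0.3],"turn":0,"grip":1},{"slide":[-0.2,0.25,0.3],"turn":0,"grip":1}]' 90
python3 -m inch '[{"slide":[0,0,-1],"turn":0,"grip":1},{"slide":[0,0,-2],"turn":0,"grip":1},{"slide":[0,0,-4],"turn":0,"grip":1},{"slide":[0,0,-6],"turn":0,"grip":1},{"slide":[0,0,-8],"turn":0,"grip":1},{"slide":[0,0,-10],"turn":0,"grip":1},{"slide":[0,0,-11],"turn":0,"grip":1},{"slide":[0,0,-11],"turn":0,"grip":1},{"slide":[0,0,-11],"turn":0,"grip":1},{"slide":[0,0,-11],"turn":0,"grip":1},{"slide":[0,0,-11],"turn":0,"grip":1},{"slide":[0,0,-11],"turn":0,"grip":1}]'
python3 - <<'E'
from h import *
s=st();print(s['wrist_torque']);snap('side','s4');snap('top','t4')
a=cv2.imread('pics/s4.png')[130:330,240:440];b=cv2.imread('pics/t4.png')[150:350,200:400]
cv2.imwrite('pics/m4.png',cv2.resize(np.hstack([a,b]),(800,400),interpolation=2))
E
```

```text
time: 8.55
eef_pos: [0.472, 0.3249, 0.0046]
tcp_rot: [0.933, 0.359, 0.0, -0.0]
contact_force: [-1.5, 0.5, 3.9]
opening: 0.22
finger_force: 89.2
time: 9.75
eef_pos: [0.4714, 0.3245, 0.1133]
tcp_rot: [0.933, 0.359, -0.001, 0.0]
contact_force: [-0.2, 0.3, -5.3]
opening: 0.219
finger_force: 88.3
t 9.75 tcp [0.4714 0.3245 0.1133] op 0.2193525510990655 ff 88.27644467353821 F [-0.2  0.3 -5.3]
[[ 0.743  0.67  -0.002]
 [ 0.67  -0.743 -0.001]
 [-0.002 -0.001 -1.   ]]
q [ 0.426  0.19   1.922 -0.     1.031  1.263]
[ 0.01779927 -0.01093892  0.00934583]
```

View pics/m4.png

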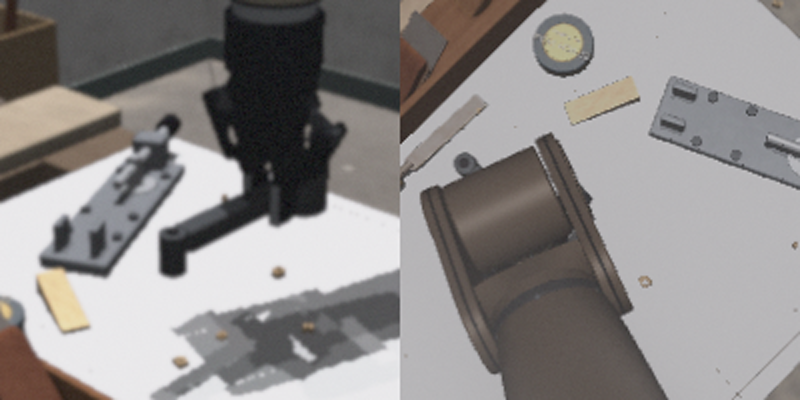

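Lifted and level. In the left half of the picture the small end at (172,250) hangs clear of the bench. The wrist torque is about 0.02 N m, so it's balanced. The small end at (465,162) in the right half has kept its bearing.

Run:
```python
from h import *
go([.5951,.0862,.113],np.radians(69.0))
```

```text
slide [-6.81 25.97  0.08] turn -0.471
```

```bash
python3 -m inch '[{"slide":[-0.3,1,0],"turn":-0.02,"grip":1},{"slide":[-0.8,3,0],"turn":-0.05,"grip":1},{"slide":[-1.3,5,0],"turn":-0.09,"grip":1},{"slide":[-1.8,7,0],"turn":-0.13,"grip":1},{"slide":[-2.4,9,0],"turn":-0.17,"grip":1},{"slide":[-2.9,11,0],"turn":-0.21,"grip":1},{"slide":[-3.4,13,0],"turn":-0.25,"grip":1},{"slide":[-4,15,0],"turn":-0.29,"grip":1},{"slide":[-4.5,17,0],"turn":-0.33,"grip":1},{"slide":[-5,19,0],"turn":-0.37,"grip":1},{"slide":[-5.5,21,0],"turn":-0.4,"grip":1},{"slide":[-6,23,0],"turn":-0.43,"grip":1},{"slide":[-6.4,24.5,0],"turn":-0.45,"grip":1},{"slide":[-6.7,25.5,0],"turn":-0.465,"grip":1},{"slide":[-6.8,26,0],"turn":-0.471,"grip":1},{"slide":[-6.8,26,0],"turn":-0.471,"grip":1},{"slide":[-6.8,26,0],"turn":-0.471,"grip":1},{"slide":[-6.8,26,0],"turn":-0.471,"grip":1},{"slide":[-6.8,26,0],"turn":-0.471,"grip":1}]'
python3 - <<'E'
from h import *
go([.5951,.0862,.093],np.radians(69.0))
E
```

```text
time: 11.75
eef_pos: [0.5953, 0.0867, 0.1143]
tcp_rot: [0.824, 0.567, -0.0, -0.0]
contact_force: [-0.1, 0.4, -5.8]
opening: 0.217
finger_force: 88.4
slide [-0.05  0.    2.13] turn 0.001
```

```bash
python3 -m inch '[{"slide":[0,0,0.5],"turn":0,"grip":1},{"slide":[0,0,1],"turn":0,"grip":1},{"slide":[0,0,1.5],"turn":0,"grip":1},{"slide":[0,0,2],"turn":0,"grip":1},{"slide":[0,0,2.1],"turn":0,"grip":1},{"slide":[0,0,2.1],"turn":0,"grip":1},{"slide":[0,0,2.1],"turn":0,"grip":1},{"slide":[0,0,2.1],"turn":0,"grip":1},{"slide":[0,0,2.1],"turn":0,"grip":1},{"slide":[0,0,2.1],"turn":0,"grip":1}]'
python3 - <<'E'
from h import *
s=st();print(s['wrist_torque'],s['dq']);snap('side','s5');snap('top','t5')
a=cv2.imread('pics/s5.png')[130:280,230:380];b=cv2.imread('pics/t5.png')[150:300,320:470]
cv2.imwrite('pics/m5.png',cv2.resize(np.hstack([a,b]),(800,400),interpolation=2))
e=np.array([np.cos(np.radians(69)),np.sin(np.radians(69))]);g=s['eef_pos'][:2]
X=np.array([[*(g-.0432*e),.088+.044],[*(g+.1068*e),.088+.034],[*(g+.1068*e),.088],[*(g-.0432*e),.088]])
for n,o in(('side',(230,130)),('top',(320,150))):
    i=ctrl.camera_info(n);T=np.array(i['camera_from_world'])
    print(n,np.round((cv2.projectPoints(X,cv2.Rodrigues(T[:3,:3])[0],T[:3,3],np.array(i['K'],float),np.array(i['D'],float))[0].reshape(-1,2)-o)*2.6667+([0,0] if n=='side' else [400,0])))
E
```

```text
time: 12.75
eef_pos: [0.5957, 0.0861, 0.0936]
tcp_rot: [0.824, 0.567, 0.0, 0.0]
contact_force: [0.0, -0.3, -5.8]
opening: 0.219
finger_force: 88.4
t 12.75 tcp [0.5957 0.0861 0.0936] op 0.21928836617737457 ff 88.38926911354065 F [ 0.  -0.3 -5.8]
[[ 0.358  0.934  0.   ]
 [ 0.934 -0.358 -0.   ]
 [ 0.     0.    -1.   ]]
q [-0.025  0.276  1.86  -0.     1.006  0.341]
[-0.00850206  0.0471694   0.01856586] [ 0.00131565  0.00031048  0.00170454 -0.000304    0.00104765 -0.00140214]
side [[201. 107.]
 [124. 193.]
 [126. 238.]
 [202. 160.]]
top [[645. 177.]
 [453. 111.]
 [452. 123.]
 [637. 189.]]
```

View pics/m5.png

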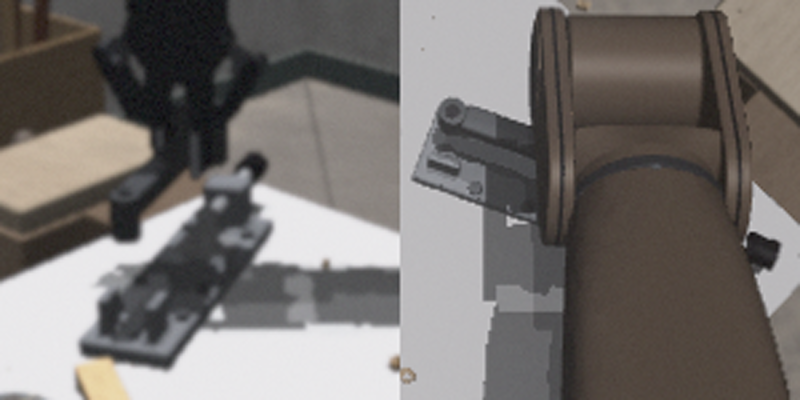

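The small end's top appears at (125,190) in the side half and (452,111) in the top half, against predictions of (124,193) and (453,111). The knob at (765,250) is still out. I'll hand in.

```bash
python3 -c "
from plant import ctrl
print(ctrl.sign_off())"
```

```text
the job is handed in; nothing more can be done
None
```

The job is handed in, with no verdict shown: by my measurements the knob is out at its stop, and the lever is held still and level by its balance point, about 4 cm above the pin top, with its bore over the pin and its small end over the fork.

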